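# Valve stem to twelve o'clock

## Task

The balloon trolley's wheel is on the axle stand, ready to be pumped up. With gentle pushes of the fingertips on its white spokes, turn the wheel until the brass valve stem with the red cap points straight up, then leave it standing still. Do not pinch the spokes, do not push on the tyre or on the stem itself, and leave the other things where they are.

Things in the scene. Friction and masses are not known exactly. Their poses are not given: they have to be found in the camera images.
- stand: green axle stand, fixed: base plate 170 x 170 x 12 mm, an upright 50 mm wide, 182 mm high behind the wheel (36 to 58 mm to -x of the origin, the robot's side). Origin at worktop level under the wheel's middle. Its x is level, along the axle towards the wheel's spoked face, which looks away from the robot; z up, y level in the wheel's plane
- hub (a point): centre of the wheel on its axle, 150 mm above the stand's origin, in the middle of the tyre's width. The dark hub, 40 mm across, runs from 34 mm behind to 62 mm in front of this point along the axle
- wheel (a joint): turn of the wheel about the stand's x, rad; 0 = stem straight up (whole turns count the same). At value q the stem points along (0, -sin q, cos q) of the stand's frame, so positive takes the wheel's top towards the stand's -y. Turns either way without a stop against steady friction (0.35 N m: 5 to 6 N at 60 mm from the axle) and stays where it is left
- spokes: five smooth white round spokes, 10 mm thick, at 36, 108, 180, 252, 324 degrees of turn from the stem. Each runs straight out from the hub to 76 mm from the axle, its centre line 48 mm in front of the hub point (30 mm clear of the tyre's face), then bends back to the rim. A finger pointing down can push it sideways there, but wedges if it leans far towards the finger. Origin at the hub point; z towards the stem, x along the axle
- tyre: black tyre, 200 mm across outside, 36 mm wide (18 mm either side of the hub point along the axle), so its top is 250 mm above the worktop; origin at the hub point, turns with the wheel, its z towards the stem
- stem: bent brass valve stem, 8 mm thick, with a red cap 11 mm thick, lying against the front of the tyre and pointing outward from the axle; its centre line is 26 mm in front of the hub point and it reaches from 74 to 105 mm from the axle. Origin at the hub point; its z axis is the direction in which the stem points, its x runs along the axle
- stem_tip (a point): tip of the red cap of the valve stem, 105 mm from the axle
- bin_frame: grey frame of the tilting tin bin (frame 160 x 256 mm, 140 mm high), at the left of the worktop; the tin bin, 170 x 230 x 110 mm, hangs in it on side pivots and holds two yellow shells. Origin under its centre
- shell_a: spent yellow plastic sonde shell, 70 x 70 x 55 mm box with a white nub, lying in the tin bin; origin under its centre
- shell_b: second yellow sonde shell, same size, in the tin bin; origin under its centre
- shell_c: third yellow sonde shell, same size, standing on the worktop; origin under its centre
- insulator: blue ribbed ceramic insulator standing on the worktop, 64 mm across, 68 mm high; origin under its centre
- swivel: steel parachute swivel with a loop at each end, lying flat, about 90 mm long (its x), 22 mm high; origin under its centre
- collar: black rubber launch collar, ring 76 mm across, 22 mm high, lying flat; origin under its centre
- spanner: steel spanner lying flat on the worktop, 170 mm long (its x)

How it is judged (in metres and radians):
On the way, in this order (a step that is already met when the one before it is completed fails the run):
1. the wheel is turned by the fingers pushing a spoke (contact force between the fingers and spokes above 1 N and (velocity of joint wheel above 0.03 rad/s or velocity of joint wheel below -0.03 rad/s)), for 0.04 s.
2. the valve stem points up (angle between stem's own z axis and vertical below 0.12 rad), for 0.2 s.
At the end, for the whole second after the job is handed in: the valve stem points straight up to within 0.12 rad (7 degrees) and the wheel stands still (under 0.05 rad/s) (angle between stem's own z axis and vertical below 0.12 rad and velocity of joint wheel between -0.05 and 0.05 rad/s); the robot touches nothing.
It fails at once if the tyre is pushed (over 3 N) (contact force between any of the fingers, the arm and tyre above 3 N).
It fails at once if the valve stem is pushed (over 2 N) (contact force between any of the fingers, the arm and stem above 2 N).
It fails at once if the spokes are pinched or shoved hard (over 34 N) (contact force between the fingers and spokes above 34 N).
It fails at once if another thing is lifted, carried or shifted by more than 25 mm (distance of any of shell_a, shell_b, shell_c, insulator, swivel, collar, spanner from where it was at the start of the episode above 0.025 m).
It also fails if it takes over 64 s, if anything falls off the work surface, if the arm or the gripper's body presses on something with over 40 N, if the wrist force passes 120 N, or if a joint passes its speed limit or range.

## Robot

A 6-joint arm with a two-finger parallel gripper is mounted at the origin on the work surface. World frame = base frame: x ahead of the robot, y to its left, z up, the work surface at z = 0. Lengths are in mm, angles in degrees, forces in N, time in s.
With the tool pointing down it reaches from about 375 to 750 mm from the base axis. Payload 9 kg.
Tool frame: the origin (TCP) lies midway between the tips of the shut fingers; the grasp point (between the pads) lies 19 mm behind it (tcp_to_grasp is the distance from the TCP to the grasp point, in mm); y points along the fingers, x is the direction in which the jaws open and shut, and the axes are right-handed (so a half turn about y gives the same grasp; the last joint's range is limited). The gripper opens to 85 mm and grips with 20 to 120 N. Pads are 22 mm wide; open, the fingers measure 114 mm over their backs; the gripper's body (76 mm by 85 mm) begins 54 mm behind the grasp point. The pads swing forward as they close: fully open they stand 13 mm farther back than shut.
Start: joints at [55.193, 5.964, 5.575, 89.605, 0, 77.527], TCP at [228.009, 555.021, 231.331] pointing down, gripper open.
Joint ranges: [-171.21, 171.21], [-48.23, 106.86], [-62.78, 66.21], [-105.2, 120.99], [-86.42, 89.51], [-180, 180]. Speed limits (degrees/s): [127.2, 127.2, 147.25, 180, 180, 180].

## Interface

Orientations are given as [roll, pitch, yaw] about the fixed x, y, z axes, in that order (R = Rz(yaw) Ry(pitch) Rx(roll)).
In Python, from cell import * gives the robot as it stands.
- The arm moves only by the tool jog_arm, never from a script. Its argument "targets" is a list of rows, each a list of 5 numbers: the closure, from 0 (fully open) to 1 (shut), then the shift along the world's x, y, z in cm, then the turn about the world's z in degrees. A call has exactly 10 rows; each row shifts and turns the commanded pose from where the row before left it; what a row does not reach is not made up. A row lasts 1/10 s, in which the tool goes at most 50 mm and 8.59 degrees, less where a joint would pass 70% of its speed; a pose out of reach is approached as far as the arm can. A call with a gripper value outside its range is refused whole. The fingers move at their own pace and stop on an object; "grip_force" is the grip in N (left out, the last holds). Time passes only in rows, so rows that do not move let the fingers close, or fill a call up. It gives the time, the measured TCP pose, the force and the opening at its end, in the units of the state.
- state(): the state, without advancing time (a new reading comes with each control period).
- capture(name): name is "side" or "top"; returns a dict with "img" (480x640x3 uint8, red, green, blue), "depth" (480x640 float32, mm along the optical axis (not along the pixel's ray), 0 where there is no reading), "intrinsics" (3x3 intrinsics, pixels), "camera_from_world" (4x4, takes a point from world to camera coordinates). Camera axes: x right, y up, looking along -z (the intrinsics and any distortion apply to the point x, -y, -z); pixel columns grow to the right and rows downward; lengths in mm; the calibration is good to about 2 mm. A picture is of the moment at which its call begins.
- finish_job(): hands the job in, once; it reports no verdict.
The state is a dict: "time": time; "q": joint angles; "dq": joint speeds; "joint_efforts": joint torques, N m; "position": TCP position; "orientation": TCP orientation; "ft_force": force on the tool from outside, world axes, zero at the start; "wrist_torque": the same for the moment, N m; "opening": opening from 0.0 (shut) to 1.0 (fully open).
Only numpy, scipy, OpenCV 4.12 (cv2) and the standard library are available. Lean on these libraries where they do the work, as an engineer would, in place of code of your own. Each camera call takes 0.05 s, during which the arm holds its last target. There are 200 camera calls.

## Working session

There is one attempt and no reset: what is moved stays moved. The work goes in short steps, Python scripts to look and compute and a tool call to move; the robot and the scene stay as the last step left them, time stands still between calls to the robot, and variables do not carry over. Pictures are saved under pics/ and viewed, about 8 in all and at most 12, crops included, and the job is handed in when it is done.

Besides the shell and the picture viewer there is one more tool, called after "Emit:" as name([rows], argument=value, ...), one row to a line, values as JSON. jog_arm: Moves the arm, as the interface text tells. Its arguments: {"type":"object","properties":{"targets":{"type":"array","items":{"type":"array","items":{"type":"number"}}},"grip_force":{"type":"number"}},"required":["targets"]}

```bash
mkdir -p pics; cat > h.py <<'E'
from cell import *
import numpy as np, cv2
def pts(c):
    K=np.array(c["intrinsics"]);T=np.linalg.inv(np.array(c["camera_from_world"]))
    v,u=np.mgrid[0:480,0:640];d=c["depth"]
    p=np.stack([(u-K[0,2])*d/K[0,0],-(v-K[1,2])*d/K[1,1],-d,np.ones_like(d)],-1)
    return (p@T.T)[...,:3]
def save(c,n): cv2.imwrite(n,c["img"][...,::-1])
E
python3 - <<'E'
from h import *
print(state())
for n in("side","top"):
    c=capture(n);save(c,f"pics/{n}0.png");np.savez(f"{n}0.npz",**c)
    print(n,np.linalg.inv(c["camera_from_world"]).round(2),c.keys(),c["intrinsics"])
    P=pts(c);hsv=cv2.cvtColor(c["img"],cv2.COLOR_RGB2HSV)
    for nm,lo,hi in(("red",(0,150,80),(8,255,255)),("green",(40,80,40),(85,255,255)),("white",(0,0,190),(180,40,255))):
        m=cv2.inRange(hsv,lo,hi);k,l,s,ce=cv2.connectedComponentsWithStats(m)
        for i in range(1,k):
            if s[i,4]>25:
                q=P[(l==i)&(c["depth"]>0)]
                if len(q):print(nm,s[i],ce[i].round(),np.median(q,0).round(),q.min(0).round(),q.max(0).round())
E
```

```text
{'time': 0.0, 'q': array([5.51915081e+01, 5.99981747e+00, 5.52755930e+00, 8.96052940e+01,
       1.64196395e-03, 7.75269004e+01]), 'dq': array([ 0.1042044 ,  0.05838283,  0.13278745,  0.0131841 , -0.10849463,
       -0.01068231]), 'joint_efforts': array([ 3.28940123e-04, -5.56932127e+01,  5.03646398e+01,  1.68281130e-02,
       -1.99221004e-04, -1.60369297e-05]), 'position': array([227.80285654, 554.71267392, 230.5148831 ]), 'orientation': array([-8.99816470e+01,  7.53670645e-02,  6.76646187e+01]), 'ft_force': array([ 0.65646561, -0.20033217,  0.30134909]), 'wrist_torque': array([ 0.02049629,  0.0040098 , -0.02238993]), 'opening': 1.0021660676022763}
side [[ 8.50000e-01  4.00000e-01 -3.40000e-01  1.67300e+02]
 [-5.30000e-01  6.60000e-01 -5.30000e-01 -7.09460e+02]
 [ 1.00000e-02  6.30000e-01  7.70000e-01  1.22522e+03]
 [ 0.00000e+00  0.00000e+00  0.00000e+00  1.00000e+00]] dict_keys(['img', 'depth', 'intrinsics', 'camera_from_world']) [[526.32264028   0.         321.88957404]
 [  0.         526.32264028 242.60639274]
 [  0.           0.           1.        ]]
red [  0   0  19  44 500]
[... 1782 characters left out ...]
31]
 [  0.           0.           1.        ]]
red [ 566  188   74   84 3447] [605. 232.] [ 684. -603.  139.] [ 602. -692.  126.] [ 797. -523.  150.]
green [318 269  53  26 382] [343. 282.] [570. -11.  12.] [539. -83.   2.] [599.  47. 165.]
green [310 283   7  10  39] [313. 287.] [554.  59.  13.] [538.  52.   5.] [564.  66. 224.]
green [320 287  12  12 105] [325. 292.] [542.  29.  12.] [526.  14.   4.] [555.  42. 240.]
green [345 298   7   9  36] [348. 302.] [519. -28.  11.] [509. -36.   2.] [529. -21.  17.]
green [355 301  13  12  87] [360. 306.] [510. -58.  13.] [497. -76.   3.] [522. -35. 226.]
green [ 290  304   69   46 1319] [323. 328.] [455.  39.  13.] [403. -55.  -0.] [512. 114. 239.]
```

View pics/side0.png

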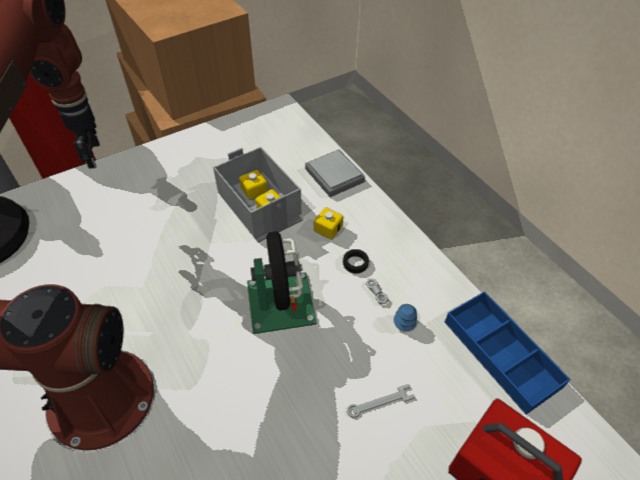

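View pics/top0.png

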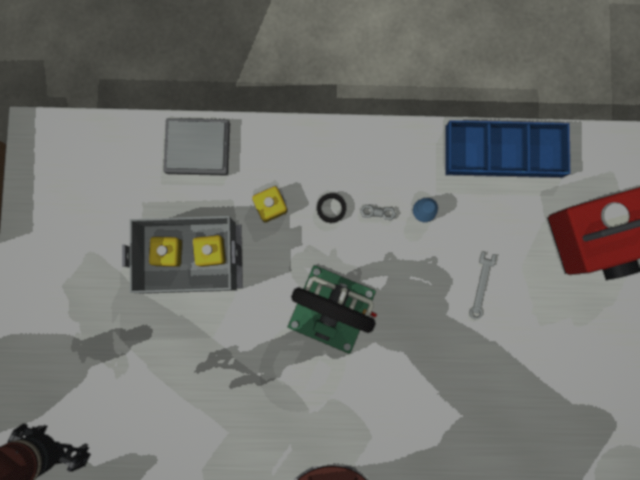

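The side picture shows the wheel at about (280,270), with the red cap low on the robot's right at (293,306). In the top picture the tyre runs from (295,292) to (373,325). Next I'll fit the wheel plane and the stem and spoke angles.

```bash
cat >> h.py <<'E'
def load(n): return dict(np.load(n))
def wheel(c,O,a):
    """points in stand frame"""
    P=pts(c)-np.array([*O,0]);ca,sa=np.cos(a),np.sin(a)
    return np.stack([P[...,0]*ca+P[...,1]*sa,-P[...,0]*sa+P[...,1]*ca,P[...,2]-150],-1)
def angles(c,O,a):
    W=wheel(c,O,a);hsv=cv2.cvtColor(c["img"],cv2.COLOR_RGB2HSV);r=np.hypot(W[...,1],W[...,2])
    ang=np.degrees(np.arctan2(-W[...,1],W[...,2]));ok=c["depth"]>0
    red=(cv2.inRange(hsv,(0,150,60),(10,255,255))>0)&ok&(r<125)&(abs(W[...,0])<60)
    wh=ok&(hsv[...,1]<60)&(hsv[...,2]>110)&(r>25)&(r<85)&(W[...,0]>38)&(W[...,0]<62)
    return (red.sum(),np.median(ang[red]) if red.any() else None,np.median(W[red],0) if red.any() else None,
      np.histogram(ang[wh],36,(-180,180))[0])
E
python3 - <<'E'
from h import *
c=load("top0.npz");P=pts(c);g=c["img"].max(-1)
m=(P[...,2]>225)&(P[...,2]<262)&(abs(P[...,0]-520)<100)&(abs(P[...,1])<120)&(g<60)
q=P[m][:,:2].astype(np.float32);(cx,cy),(w,h),an=cv2.minAreaRect(q)
d=np.linalg.svd(q-q.mean(0),full_matrices=False)[2][0]
d=d*np.sign(d[1]);print(len(q),q.mean(0),(cx,cy),(w,h),an,d)
a=np.arctan2(d[1],d[0])-np.pi/2;print("yaw",np.degrees(a))
# green base plate centre via plane z=12
hsv=cv2.cvtColor(c["img"],cv2.COLOR_RGB2HSV)
gm=(cv2.inRange(hsv,(40,80,30),(85,255,255))>0)&(abs(P[...,2]-12)<8)
print("base",cv2.minAreaRect(P[gm][:,:2].astype(np.float32)))
O=(cx,cy)
W=wheel(c,O,a)[m];print("tyre x",np.percentile(W[:,0],[2,50,98]),"y",np.percentile(W[:,1],[1,99]))
for n in("side0.npz","top0.npz"): print(n,angles(load(n),O,a))
s=load("side0.npz")["img"][215:345,225:355];t=c["img"][250:360,280:390]
cv2.imwrite("pics/z0.png",np.hstack([cv2.resize(s,(400,400),interpolation=2),cv2.resize(t,(400,400),interpolation=2)])[...,::-1])
E
```

```text
1005 [501.7152    12.279639] (501.2914733886719, 11.370635986328125) (135.48484802246094, 35.883663177490234) 68.47367858886719 [0.36010423 0.93291205]
yaw -21.106602
base ((501.91815185546875, 12.415931701660156), (163.44615173339844, 164.90988159179688), 68.45999908447266)
tyre x [-16.8380567    0.17353789  16.92335027] y [-62.33033981  65.08223151]
side0.npz (np.int64(29), np.float64(109.07540903634167), array([ 24.39496573, -89.79355231, -32.79213653]), array([ 0,  0,  0,  0,  0,  0,  0,  0,  0,  0,  3, 47,  4,  0,  0,  0,  0,
        0, 22,  0,  0,  0,  0,  0, 22, 41,  0,  0,  0,  0,  0,  0, 23,  1,
        0,  0]))
top0.npz (np.int64(8), np.float64(108.43036576700221), array([ 25.0735739 , -89.6460786 , -30.37655452]), array([ 0,  0,  0,  0,  1,  0,  0,  0,  0,  0,  0, 65,  3,  0,  0,  0,  0,
        0, 16,  0,  0,  0,  0,  0, 12, 29,  0,  0,  0,  0,  0,  0,  0,  0,
        0,  0]))
```

View pics/z0.png

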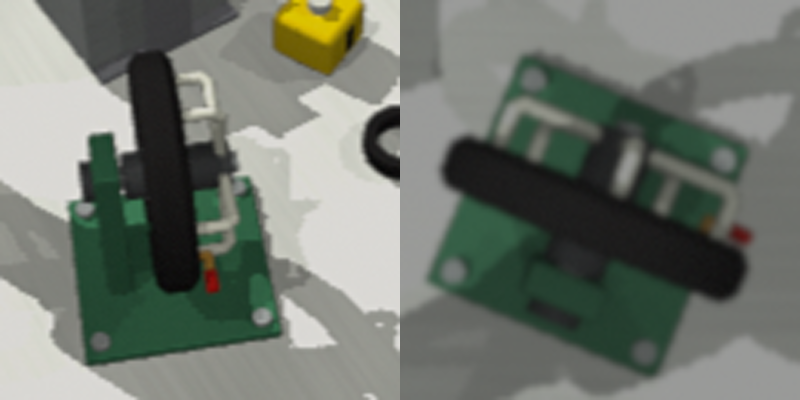

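Stand origin is about (501.5, 12) with yaw −21.5°. The stem is at q≈+108°, so there are spokes at about 0° and 72°. I plan to push the upper spoke sideways towards the stand's +y with shut fingers, then do the same with the next spoke.

Emit:
jog_arm([
  [1, 0, 0, 3.5, 0],
  [1, 0, 0, 3.5, 0],
  [1, 1.9, -3.5, 0, 0],
  [1, 1.9, -3.5, 0, 0],
  [1, 1.9, -3.5, 0, 0],
  [1, 1.9, -3.5, 0, 0],
  [1, 1.9, -3.5, 0, 0],
  [1, 1.9, -3.5, 0, 0],
  [1, 1.9, -3.5, 0, 0],
  [1, 1.9, -3.5, 0, 0],
], grip_force=20)

```text
time: 1.1
position: [380.4, 273.5, 301.1]
orientation: [-90.0, 0.0, 67.7]
ft_force: [0.0, 1.3, -0.3]
opening: -0.0
```

Emit:
jog_arm([
  [1, 1.9, -3.5, 0, 0],
  [1, 1.9, -3.5, 0, 0],
  [1, 1.9, -3.5, 0, 0],
  [1, 1.9, -3.5, 0, 0],
  [1, 1.9, -3.5, 0, 0],
  [1, 1.9, -3.5, 0, 0],
  [1, 1.9, -3.5, 0, 0],
  [1, 1.9, -3.5, 0, 0],
  [1, 0.5, -3.5, 0, 0.8],
  [1, 0, 0, 0, 0],
])

```text
time: 2.1
position: [537.3, -43.6, 300.0]
orientation: [-89.9, 0.1, 68.3]
ft_force: [-0.1, -0.1, 0.0]
opening: 0.002
```

Emit:
jog_arm([
  [1, 0.2, -0.1, -1.5, 0],
  [1, 0, 0, -1.5, 0],
  [1, 0, 0, -1.5, 0],
  [1, 0, 0, -1.5, 0],
  [1, 0, 0, -1.5, 0],
  [1, 0, 0, -1.5, 0],
  [1, 0, 0, -1, 0],
  [1, 0, 0, -1, 0],
  [1, 0, 0, 0, 0],
  [1, 0, 0, 0, 0],
])

```text
time: 3.1
position: [539.0, -40.9, 191.5]
orientation: [-90.0, -0.0, 68.5]
ft_force: [0.0, 0.3, -0.0]
opening: 0.001
```

```bash
python3 - <<'E'
from h import *
c=capture("side");t=capture("top")
s=c["img"][165:345,195:375];t=t["img"][220:370,260:410]
cv2.imwrite("pics/z1.png",np.hstack([cv2.resize(s,(400,400),interpolation=2),cv2.resize(t,(400,400),interpolation=2)])[...,::-1])
print(state()["position"],state()["ft_force"])
E
```

```text
[539.40913229 -41.11106465 192.13159367] [ 0.63520269 -0.04490811 -0.39226214]
```

View pics/z1.png

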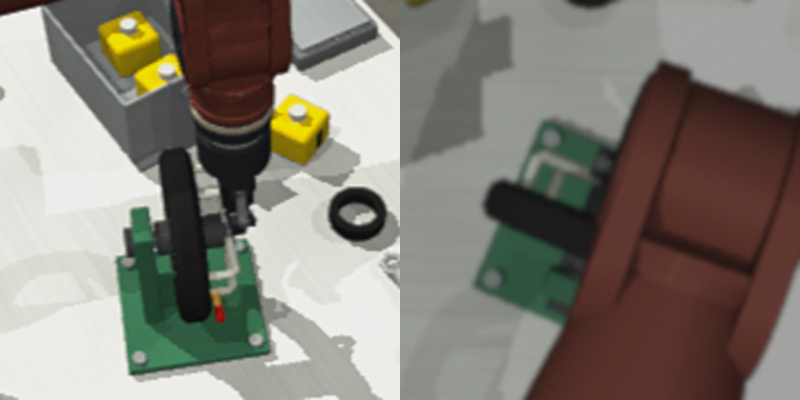

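The finger hangs in front of the spokes, clear of the tyre, just right of the upright spoke (crop about (240,215)). I'll push towards the stand's +y.

Emit:
jog_arm([
  [1, 0.11, 0.28, 0, 0],
  [1, 0.11, 0.28, 0, 0],
  [1, 0.11, 0.28, 0, 0],
  [1, 0.11, 0.28, 0, 0],
  [1, 0.11, 0.28, 0, 0],
  [1, 0.11, 0.28, 0, 0],
  [1, 0.11, 0.28, 0, 0],
  [1, 0.11, 0.28, 0, 0],
  [1, 0.11, 0.28, 0, 0],
  [1, 0.11, 0.28, 0, 0],
])

```text
time: 4.2
position: [550.1, -14.0, 191.6]
orientation: [-90.1, 0.1, 68.4]
ft_force: [-1.3, -7.4, -0.1]
opening: -0.003
```

```bash
python3 - <<'E'
from h import *
print(angles(capture("side"),(501.5,12),np.radians(-21.5)),state()["position"],state()["ft_force"])
E
```

```text
(np.int64(27), np.float64(92.90749545053426), array([ 25.28006418, -98.06378572,  -4.76975004]), array([ 0,  0,  0,  0,  0,  0,  0,  0,  0, 13,  8,  0,  0,  0,  0,  0,  7,
       11,  3,  2,  0,  0,  4, 37,  1,  0,  0,  0,  0,  2, 48, 17,  0,  0,
        0,  0])) [550.28448072 -13.58023931 191.55943627] [-0.60976934 -5.75511339  1.03704208]
```

Emit:
jog_arm([
  [1, 0.11, 0.28, 0, 0],
  [1, 0.11, 0.28, 0, 0],
  [1, 0.11, 0.28, 0, 0],
  [1, 0.11, 0.28, 0, 0],
  [1, 0.11, 0.28, 0, 0],
  [1, 0.11, 0.28, 0, 0],
  [1, 0.11, 0.28, 0, 0],
  [1, 0.11, 0.28, 0, 0],
  [1, 0.11, 0.28, 0, 0],
  [1, 0, 0, 0, 0],
])

```text
time: 5.25
position: [560.0, 11.5, 191.5]
orientation: [-90.0, 0.1, 68.4]
ft_force: [-1.5, -6.5, 1.7]
opening: -0.002
```

```bash
python3 - <<'E'
from h import *
print(angles(capture("side"),(501.5,12),np.radians(-21.5)),state()["position"],state()["ft_force"])
E
```

```text
(np.int64(24), np.float64(66.53646809824964), array([ 24.94393974, -93.2063571 ,  38.90153877]), array([ 0,  0,  0,  0,  0,  0,  0, 15,  0,  0,  0,  0,  0,  8, 29,  9,  2,
        0,  0,  0,  5, 14,  0,  0,  0,  0,  1, 34, 50,  1,  0,  0,  0,  0,
        0, 18])) [560.05022946  11.44514459 191.53834175] [-1.43512193 -5.99402442  0.5819512 ]
```

Emit:
jog_arm([
  [1, -0.2, -0.5, 0, 0],
  [1, 0, 0, 0, 0],
  [1, 0, 0, 2, 0],
  [1, 0, 0, 3, 0],
  [1, 0, 0, 3, 0],
  [1, -0.8, -2, 0, 0],
  [1, -0.8, -2, 0, 0],
  [1, -0.8, -2, 0, 0],
  [1, -0.8, -2, 0, 0],
  [1, 0, 0, 0, 0],
])

```text
time: 6.3
position: [525.4, -74.3, 271.3]
orientation: [-90.0, -0.0, 68.3]
ft_force: [0.3, 0.8, 0.6]
opening: 0.008
```

```bash
python3 - <<'E'
from h import *
print(angles(capture("side"),(501.5,12),np.radians(-21.5)),state()["position"],state()["ft_force"])
E
```

```text
(np.int64(23), np.float64(66.88575711150081), array([ 24.99745846, -92.39370971,  39.48796143]), array([ 0,  0,  0,  0,  0,  0,  2, 12,  0,  0,  0,  0,  0,  7, 68,  4,  0,
        0,  0,  0,  5, 14,  0,  0,  0,  0,  2, 31, 52,  0,  0,  0,  0,  0,
        0, 19])) [525.72733095 -73.32772003 271.3192086 ] [0.43303011 0.57778691 0.33060752]
```

Emit:
jog_arm([
  [1, 0.1, 0, -2, 0],
  [1, 0, 0, -2, 0],
  [1, 0, 0, -2, 0],
  [1, 0, 0, -1, 0],
  [1, 0, 0, -1, 0],
  [1, 0.11, 0.28, 0, 0],
  [1, 0.11, 0.28, 0, 0],
  [1, 0.11, 0.28, 0, 0],
  [1, 0.11, 0.28, 0, 0],
  [1, 0.11, 0.28, 0, 0],
])

```text
time: 7.35
position: [532.9, -60.0, 192.4]
orientation: [-90.1, 0.2, 68.4]
ft_force: [-0.8, -9.8, 4.7]
opening: 0.001
```

Emit:
jog_arm([
  [1, 0.11, 0.28, 0, 0],
  [1, 0.11, 0.28, 0, 0],
  [1, 0.11, 0.28, 0, 0],
  [1, 0.11, 0.28, 0, 0],
  [1, 0.11, 0.28, 0, 0],
  [1, 0.11, 0.28, 0, 0],
  [1, 0.11, 0.28, 0, 0],
  [1, 0.11, 0.28, 0, 0],
  [1, 0.11, 0.28, 0, 0],
  [1, 0, 0, 0, 0],
])

```text
time: 8.35
position: [546.0, -36.0, 194.7]
orientation: [-90.6, 0.1, 68.4]
ft_force: [10.1, -10.4, 7.5]
opening: 0.001
```

```bash
python3 - <<'E'
from h import *
print(angles(capture("side"),(501.5,12),np.radians(-21.5)),state()["position"],state()["ft_force"])
E
```

```text
(np.int64(23), np.float64(48.25074840874485), array([ 24.58183807, -75.94378173,  67.59957771]), array([ 0,  0,  0,  0,  0,  2,  0,  0,  0,  0,  0,  2, 33,  1,  0,  0,  0,
        0,  0, 16,  0,  0,  0,  0,  0, 26, 46,  0,  0,  0,  0,  0,  3, 11,
        0,  0])) [545.99828156 -35.96879295 194.66563405] [ 10.77384157 -10.48832886   7.94278244]
```

```bash
python3 - <<'E'
from h import *
s=capture("side")["img"][195:315,235:355]
cv2.imwrite("pics/z2.png",cv2.resize(s,(600,600),interpolation=2)[...,::-1])
E
```

```text
(no output)
```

View pics/z2.png

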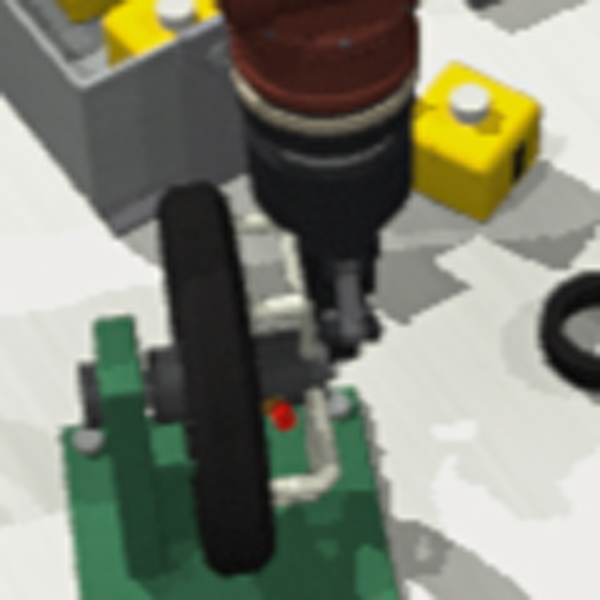

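The fingertip is pushing the bend of the spoke at (310,330) with its inner edge and sliding off forwards. I'll back off, move 6 mm inwards and 8 mm up, then push again.

Emit:
jog_arm([
  [1, -0.3, -0.7, 0, 0],
  [1, -0.2, -0.4, 0, 0],
  [1, -0.3, 0.1, 0.4, 0],
  [1, -0.3, 0.1, 0.4, 0],
  [1, 0, 0, 0, 0],
  [1, 0.07, 0.19, 0, 0],
  [1, 0.07, 0.19, 0, 0],
  [1, 0.07, 0.19, 0, 0],
  [1, 0.07, 0.19, 0, 0],
  [1, 0.07, 0.19, 0, 0],
])

```text
time: 9.45
position: [535.0, -33.5, 200.1]
orientation: [-90.1, 0.1, 68.5]
ft_force: [-1.5, -5.1, 3.8]
opening: 0.0
```

```bash
cat >> h.py <<'E'
def show():
    r=angles(capture("side"),(501.5,12),np.radians(-21.5));s=state();a=np.radians(-21.5);R=np.array([[np.cos(a),np.sin(a)],[-np.sin(a),np.cos(a)]])
    print("q",r[:3],r[3].tolist(),"tcp",R@(s["position"][:2]-[501.5,12]),s["position"],"F",R@s["ft_force"][:2],s["ft_force"][2],s["time"])
E
python3 -c "from h import *;show()"
```

```text
q (np.int64(23), np.float64(43.50963918379183), array([ 25.64461275, -70.09045084,  75.68952525])) [0, 0, 0, 0, 0, 0, 0, 0, 0, 0, 0, 0, 0, 0, 0, 0, 0, 0, 0, 0, 0, 0, 0, 0, 7, 55, 6, 0, 0, 0, 0, 0, 17, 16, 0, 0] tcp [ 47.82828736 -29.7341962 ] [535.10265942 -33.19434451 200.0313018 ] F [ 0.74269127 -4.73356716] 3.430441956882212 9.5
```

Emit:
jog_arm([
  [1, 0.08, 0.19, 0, 0],
  [1, 0.08, 0.19, 0, 0],
  [1, 0.08, 0.19, 0, 0],
  [1, 0.08, 0.19, 0, 0],
  [1, 0.08, 0.19, 0, 0],
  [1, 0.08, 0.19, 0, 0],
  [1, 0.08, 0.19, 0, 0],
  [1, 0.08, 0.19, 0, 0],
  [1, 0, 0, 0, 0],
  [1, 0, 0, 0, 0],
])

```text
time: 10.5
position: [541.2, -17.9, 199.6]
orientation: [-90.0, 0.0, 68.5]
ft_force: [-2.0, -3.7, 3.8]
opening: 0.004
```

```bash
python3 -c "from h import *;show()"
```

```text
q (np.int64(24), np.float64(29.48148354350512), array([ 24.97560323, -51.01510907,  88.77891575])) [0, 0, 0, 0, 0, 0, 0, 0, 0, 0, 0, 0, 0, 0, 0, 0, 0, 0, 0, 2, 1, 0, 0, 8, 46, 0, 0, 0, 0, 0, 1, 48, 5, 0, 0, 0] tcp [ 47.90649563 -13.27366408] [541.20823099 -17.90783966 199.51556794] F [ 0.0127087  -4.22457447] 3.1660019213625588 10.55
```

Emit:
jog_arm([
  [1, -0.15, -0.37, 0, 0],
  [1, 0.65, -0.26, 0, 0],
  [1, 0, 0, 0, 0],
  [1, 0.09, 0.23, 0, 0],
  [1, 0.09, 0.23, 0, 0],
  [1, 0.09, 0.23, 0, 0],
  [1, 0.09, 0.23, 0, 0],
  [1, 0.09, 0.23, 0, 0],
  [1, 0.09, 0.23, 0, 0],
  [1, 0, 0, 0, 0],
])

```text
time: 11.55
position: [551.5, -10.8, 199.0]
orientation: [-90.0, 0.1, 68.5]
ft_force: [-0.7, -5.5, -1.2]
opening: 0.001
```

```bash
python3 -c "from h import *;show()"
```

```text
q (np.int64(18), np.float64(22.31944443017327), array([ 25.40843831, -37.6874999 ,  96.16035618])) [0, 1, 0, 0, 0, 0, 0, 0, 0, 17, 3, 0, 0, 0, 0, 1, 18, 14, 4, 0, 0, 0, 6, 34, 0, 0, 0, 0, 0, 4, 62, 4, 0, 0, 0, 0] tcp [54.85716168 -2.90798049] [551.47428854 -10.81085318 199.03815291] F [ 0.61361604 -4.41693128] -1.0886753469903039 11.6
```

Emit:
jog_arm([
  [1, 0.08, 0.21, 0, 0],
  [1, 0.08, 0.21, 0, 0],
  [1, 0.08, 0.21, 0, 0],
  [1, 0.08, 0.21, 0, 0],
  [1, 0.08, 0.21, 0, 0],
  [1, 0.08, 0.21, 0, 0],
  [1, 0.08, 0.21, 0, 0],
  [1, 0.08, 0.21, 0, 0],
  [1, 0, 0, 0, 0],
  [1, 0, 0, 0, 0],
])

```text
time: 12.6
position: [558.1, 5.9, 199.4]
orientation: [-90.0, 0.1, 68.4]
ft_force: [0.7, -5.8, 0.2]
opening: 0.002
```

```bash
python3 -c "from h import *;show()"
```

```text
q (np.int64(21), np.float64(6.624399003341962), array([ 25.34549743, -12.08066549, 102.93058743])) [13, 0, 0, 0, 0, 0, 0, 6, 15, 0, 0, 0, 0, 0, 10, 35, 8, 0, 0, 0, 0, 13, 11, 0, 0, 0, 0, 1, 46, 36, 1, 0, 0, 0, 0, 2] tcp [54.90754328 15.02870487] [558.09498166   5.85928907 199.36565922] F [ 2.88514024 -4.05415731] -0.43024115598999685 12.65
```

Emit:
jog_arm([
  [1, 0.06, 0.14, 0, 0],
  [1, 0.06, 0.14, 0, 0],
  [1, 0.06, 0.14, 0, 0],
  [1, 0.06, 0.14, 0, 0],
  [1, 0.06, 0.14, 0, 0],
  [1, 0, 0, 0, 0],
  [1, 0, 0, 0, 0],
  [1, -0.2, -0.5, 0, 0],
  [1, -0.1, -0.2, 0, 0],
  [1, 0, 0, 0, 0],
])

```text
time: 13.65
position: [557.9, 6.4, 199.3]
orientation: [-90.0, -0.0, 68.5]
ft_force: [-0.5, 0.2, -0.0]
opening: 0.0
```

```bash
python3 -c "from h import *;show()"
```

```text
q (np.int64(24), np.float64(1.5990719830732556), array([ 24.92192883,  -2.57065869, 100.81557153])) [4, 0, 0, 0, 0, 0, 0, 21, 0, 0, 0, 0, 0, 0, 26, 19, 4, 1, 0, 0, 0, 19, 0, 0, 0, 0, 1, 13, 66, 5, 0, 0, 0, 0, 0, 13] tcp [54.52763393 15.53940006] [557.92867773   6.47368608 199.3200722 ] F [-0.47660812  0.75626051] -0.24159390214500884 13.7
```

Emit:
jog_arm([
  [1, 0.4, -0.2, 0, 0],
  [1, 0, 0, 2, 0],
  [1, 0, 0, 3, 0],
  [1, 0, 0, 3, 0],
  [1, 0, 0, 3, 0],
  [1, 0, -3, 0, 0],
  [1, 0, -4, 0, 0],
  [1, 0, -4, 0, 0],
  [1, 0, -4, 0, 0],
  [1, 0, 0, 0, 0],
])

```text
time: 14.7
position: [561.9, -149.9, 308.4]
orientation: [-90.0, 0.0, 68.2]
ft_force: [0.1, -0.1, -1.4]
opening: 0.002
```

```bash
python3 - <<'E'
from h import *
show();c=capture("side");print(angles(capture("top"),(501.5,12),np.radians(-21.5))[:3])
cv2.imwrite("pics/z3.png",cv2.resize(c["img"][195:345,215:365],(600,600),interpolation=2)[...,::-1])
E
```

```text
q (np.int64(22), np.float64(1.7961279911522448), array([ 24.63208366,  -2.85683204, 101.14338928])) [6, 0, 0, 0, 0, 0, 0, 19, 3, 0, 0, 0, 0, 2, 64, 22, 1, 0, 0, 0, 0, 20, 0, 0, 0, 0, 0, 11, 71, 2, 0, 0, 0, 0, 0, 13] tcp [ 114.81066079 -126.4784888 ] [ 561.96733449 -147.75605597  308.70504004] F [0.44427201 0.18171276] 0.12509508828727944 14.75
(np.int64(26), np.float64(0.1558411985791696), array([ 24.74884257,  -0.27974918, 103.47185331]))
```

View pics/z3.png

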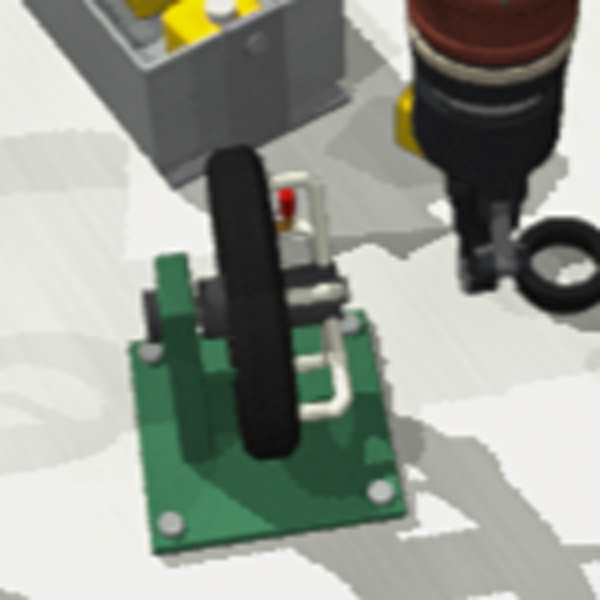

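The red cap at (287,203) points up, and the gripper at (490,260) is clear of the wheel. The two views put the stem at 1.8° and 0.2°. I'll hand it in.

```bash
python3 -c "from cell import *;print(finish_job())"
```

```text
the job is handed in; nothing more can be done
None
```

The valve stem now points straight up and the job is handed in; no verdict was reported. I turned the wheel about 108° by pushing two spokes in turn with the shut fingertips, moving the top towards the stand's +y.

- **Final angle:** after I withdrew, the side camera put the stem 1.8° from vertical and the top camera 0.2°. The limit is 7°.
- **Standing still:** the side camera read 1.6° just after the last push and 1.8° after I withdrew, so within reading error the wheel had stayed put.
- **Robot clear:** the gripper was well away from the wheel and the force readings were near zero. The clock stood at about 15 s.
- **One hitch:** on the second spoke the finger began to slide forwards off the bend, and the wrist force reached about 17 N. I backed off, moved 6 mm inwards and 8 mm up, and the rest went at 4 to 6 N.
- **Not checked:** I did not measure the other objects again. The arm stayed well above them all the way. Contact with the tyre or stem can only be judged from the wrist force and the pictures, and neither showed any.

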